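# Seat the slide carrier and hold the sprung loupe over the slide

## Robot

A 6-joint arm with a two-finger parallel gripper is mounted at the origin on the work surface. World frame = base frame: x ahead of the robot, y to its left, z up, the work surface at z = 0. Lengths are in m, angles in rad, forces in N, time in s.
With the tool pointing down it reaches from about 0.225 to 0.875 m from the base axis. Payload 3.4 kg.
Tool frame: the origin (TCP) lies midway between the tips of the shut fingers; the grasp point (between the pads) lies 19 mm behind it (pinch_z is the distance from the TCP to the grasp point, in m); z points along the fingers, y is the line along which they close (so a half turn about z gives the same grasp; the last joint's range is limited). The gripper opens to 85 mm and grips with 20 to 120 N. Pads are 22 mm wide; open, the fingers measure 114 mm over their backs; the gripper's body (76 mm by 85 mm) begins 54 mm behind the grasp point. The pads swing forward as they close: fully open they stand 13 mm farther back than shut.
Start: joints at [-1.349, 0.276, 1.505, -0, 1.361, -0.121], TCP at [0.193, -0.542, 0.231] pointing down, gripper open.
Joint ranges: [-2.89, 2.89], [-0.75, 2.08], [0.22, 2.7], [-1.18, 4.32], [0.11, 2.71], [-2.7, 2.7]. Speed limits (rad/s): [2.57, 2.57, 3.14, 3.14, 3.14, 3.14].

## Interface

Orientations are given as a unit quaternion [w, x, y, z].
In Python, from rig import get_state, get_image, sign_off, pinch_z gives the robot as it stands.
- The arm moves only by the tool send_rows, never from a script. Its argument "steps" is one flat list of numbers, 5 for each row, row after row: the gripper's target within -1 to 1 (fully open at 1, half-way at 0, shut at -1), then the shift along the tool's x, y, z in cm, then the turn about the tool's z in degrees. In form: [gripper, x, y, z, roll, gripper, x, y, z, roll, ...]. A call has 1 to 12 rows; each row shifts and turns the commanded pose from where the row before left it, along the tool's axes as they then stand; what a row does not reach is not made up. A row lasts 1/10 s, in which the tool goes at most 50 mm and 8.59 degrees, less where a joint would pass 70% of its speed; a pose out of reach is approached as far as the arm can. A call is refused whole if a number of a shift passes 5 or a number of a turn 8.59, either way. A call with a gripper value outside its range is refused whole. The fingers move at their own pace and stop on an object; "newtons" is the grip in N (left out, the last holds). Time passes only in rows, so rows that do not move let the fingers close. It gives the time, the measured TCP pose, the force, the opening and the grip force at its end, in the units of the state.
- get_state(): the state, without advancing time (a new reading comes with each control period).
- get_image(name): name is "scene" or "top"; returns a dict with "color" (400x640x3 uint8, red, green, blue), "mtx" (3x3 intrinsics, pixels), "T" (4x4, takes a point from camera to world coordinates). Camera axes: x right, y down, z forward; pixel columns grow to the right and rows downward; lengths in m; the calibration is good to about 2 mm. A picture is of the moment at which its call begins. There is no depth.
- sign_off(): hands the job in; it is judged then, once.
The state is a dict: "clock": time; "qpos": joint angles; "qd": joint speeds; "effort": joint torques, N m; "position": TCP position; "ee_rot": TCP orientation; "contact_force": force on the tool from outside, world axes, zero at the start; "moment": the same for the moment, N m; "width": finger opening in m; "gripper_force": force on a finger pad.
Only numpy, scipy, OpenCV 4.12 (cv2) and the standard library are available. Lean on these libraries where they do the work, as an engineer would, in place of code of your own. Each camera call takes 0.05 s, during which the arm holds its last target. There are 200 camera calls.

## Task

Lower the loose slide carrier, without dropping it, over the two locating pins of the viewing station until it rests flush on the metal stage, and let go of it. Then swing the sprung loupe arm by its upright post in over the seated carrier until it meets its stop, and finish while still holding it against the stop: the arm springs back if released. Leave the other things on the bench where they are.

Things in the scene. Friction and masses are not known exactly. Their poses are not given: they have to be found in the camera images.
- carrier_mid (a point): Slide carrier: loose matt black metal plate, 92 mm (x) by 120 mm (y), 8 mm thick, flat on the bench at the start. A grip rib stands across the middle of its top, 40 mm long along x, 12 mm thick along y, top 34 mm above the underside. The point is on the plate's centre line, 17 mm above its underside (inside the rib). z up.
- station_seat (a point): Seat on the fixed viewing station, a white slab with a bare metal top 30 mm above the bench. The point is on the metal top, midway between two locating pins at x = +34 and -34 mm (station axes): diameter 8 mm, 20 mm tall, tapered tips. A seated carrier has carrier_mid 17 mm straight above this point, its x parallel to the station's x, either way round.
- loupe_pivot (a point): On the vertical hinge axis of the loupe arm, 80 mm above the bench; 30 mm towards +x and 135 mm towards -y of station_seat in the station's axes. The hinge's boss is 28 mm wide and reaches 60 mm above the bench.
- loupe_post (a point): On the upright dark steel post of the loupe arm, 80 mm above the bench; moves with the arm. The post is 12 mm thick, rises from 53 to 98 mm above the bench, 60 mm from the hinge axis. The flat arm below runs 43 mm farther out to the centre of a black-rimmed lens, 36 mm wide. A fixed stop post (top 56 mm above the bench) stands 35 mm from the hinge axis.
- loupe (a joint): Angle of the loupe arm in rad: 0 parked (where its spring keeps it, lens on the station's -x side, clear of the seat), growing clockwise seen from above as it swings in over the seat, 1.0 at its stop. The spring always pulls back towards 0: about 1.7 N at the post when parked, 5 N at the stop.
- station: The fixed viewing station: slab 140 mm along x, 230 mm along y; station_seat is 50 mm towards +y and 30 mm up from the origin, which lies under the slab at bench level. x, y as the slab's sides, z up.
- carrier: The same slide carrier, about 0.25 kg; origin in the centre of its underside. Two glass slides are let into its top. Two through holes of 10.5 mm diameter lie at x = +34 and -34 mm, y = 0. It fits the pins either way round (half a turn).
- vial: Small amber jar with black cap, 28 mm wide, 55 mm tall. A bystander; origin in the centre of its underside.
- slidebox: Grey slide box with clear lid, 100 x 56 x 31 mm. A bystander; origin in the centre of its underside.
- bottle_blue: Blue bottle, 64 mm wide, 135 mm tall. A bystander; origin in the centre of its underside.
- bottle_red: Red bottle, 68 mm wide, 150 mm tall. A bystander; origin in the centre of its underside.
- swabjar: Clear jar of wooden sticks, 96 mm wide, 115 mm tall with sticks. A bystander; origin in the centre of its underside.
- jar_white: White jar with orange cap, 60 mm wide, 60 mm tall. A bystander; origin in the centre of its underside.
- spatula: Steel lab spatula lying down, 170 mm long. A bystander; origin in the centre of its underside.
Mind the look-alikes: they are no part of the job. Of the things that look like the carrier, take the one that is farthest to the robot's right at the start.

How it is judged:
By the outcome, as a careful person would: the job done as asked, in the order asked, and still so for the second after the job is handed in, while the arm keeps its last pose, push and grip.
It also fails if it takes over 51 s, if anything falls off the work surface, if the arm or the gripper's body presses on something with over 40 N, if the wrist force passes 120 N, or if a joint passes its speed limit or range.

## Working session

There is one attempt and no reset: what is moved stays moved. The work goes in short steps, Python scripts to look and compute and a tool call to move; the robot and the scene stay as the last step left them, time stands still between calls to the robot, and variables do not carry over. Pictures are saved under pics/ and viewed, at most 10 in all, crops included, and the job is handed in when it is done.

Besides the shell and the picture viewer there is one more tool, called by a JSON object that holds its "api" and its "payload", one argument or row to a line. send_rows: Moves the arm, as the interface text tells. Its arguments: {"type":"object","properties":{"steps":{"type":"array"},"newtons":{"type":"number"}},"required":["steps"]}

```bash
mkdir -p pics
python3 - <<'E'
from rig import *
import cv2
for n in("scene","top"):
    d=get_image(n); cv2.imwrite(f"pics/{n}0.png",d["color"][:,:,::-1]); print(n,d["mtx"].round(1).tolist(),d["T"].round(4).tolist())
s=get_state(); print(s, pinch_z)
E
```

```text
scene [[424.0, 0.0, 319.8], [0.0, 424.0, 199.4], [0.0, 0.0, 1.0]] [[-0.6268, 0.5624, -0.5392, 1.211], [0.7791, 0.4429, -0.4437, 0.5268], [-0.0107, -0.6982, -0.7158, 0.9504], [0.0, 0.0, 0.0, 1.0]]
top [[453.0, 0.0, 321.2], [0.0, 453.0, 198.6], [0.0, 0.0, 1.0]] [[0.0151, -0.9923, 0.123, 0.38], [-0.9999, -0.0145, 0.006, -0.0125], [-0.0042, -0.1231, -0.9924, 1.6573], [0.0, 0.0, 0.0, 1.0]]
{'clock': 0.1, 'qpos': array([-1.34895140e+00,  2.76516900e-01,  1.50602708e+00, -7.95547697e-06,
        1.36068142e+00, -1.21000884e-01]), 'qd': array([ 3.85225147e-05, -8.49450987e-04, -2.88859154e-03,  9.99604700e-04,
       -1.58292302e-03,  1.54681118e-03]), 'effort': array([ 9.94779766e-04, -4.17701590e+01, -2.46406084e+01, -2.67261321e-04,
        5.87479080e-03,  1.14173835e-05]), 'position': array([ 0.19318329, -0.54107154,  0.23052649]), 'ee_rot': array([-8.15137731e-04,  9.85342568e-01,  1.70585335e-01, -4.50302857e-05]), 'contact_force': array([-0.26938107, -0.66217595, -0.23983407]), 'moment': array([-0.06337386, -0.00266761,  0.05153887]), 'gripper_force': 0.0, 'width': 0.08574782526453277} 0.0187
```

View pics/scene0.png

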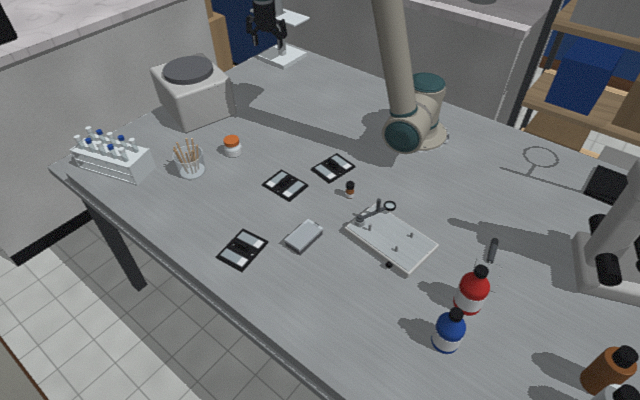

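View pics/top0.png

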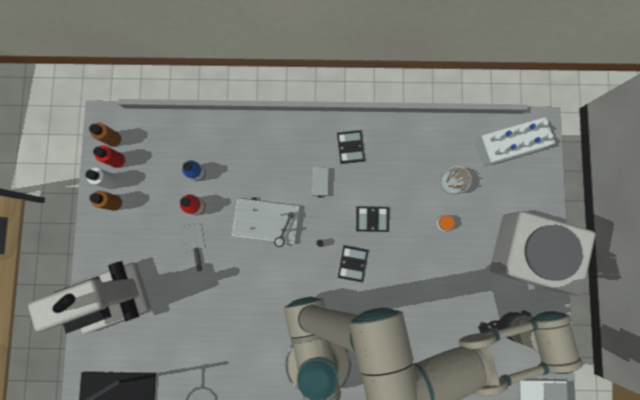

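Carrier look-alikes in the top view are at (351,147), (373,219) and (353,263). Image right is world -y, the robot's right, so the one at (373,219) fits. I'll confirm this in an enlarged crop that also shows the station.

Run:
```python
import cv2,numpy as np
t=cv2.imread("pics/top0.png"); 
c=t[180:280,225:405]; c=cv2.resize(c,None,fx=4.4,fy=4.4,interpolation=cv2.INTER_CUBIC)
cv2.imwrite("pics/c1.png",c)
s=cv2.imread("pics/scene0.png")[140:280,255:445]
cv2.imwrite("pics/c2.png",cv2.resize(s,None,fx=4.2,fy=4.2,interpolation=cv2.INTER_CUBIC))
```

```text
(no output)
```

View pics/c1.png

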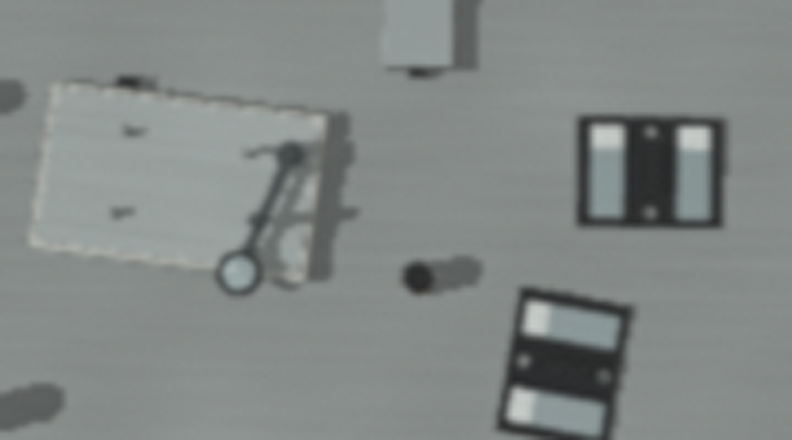

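View pics/c2.png

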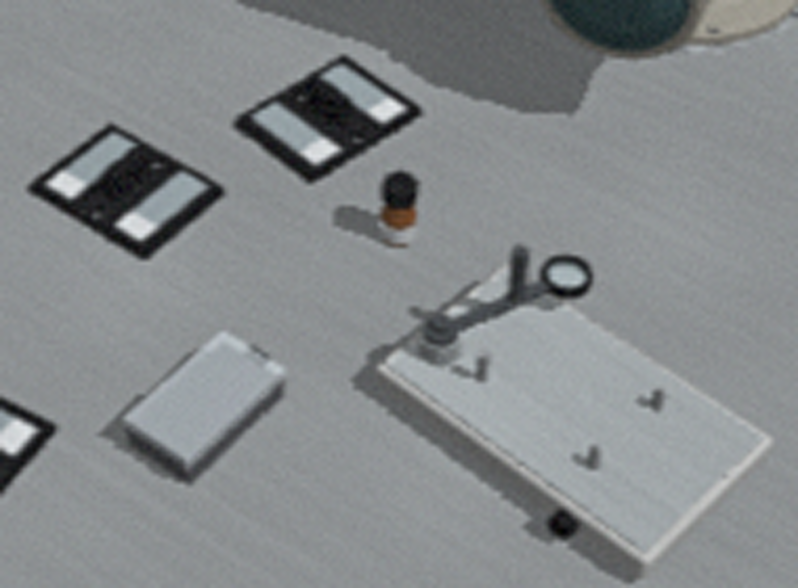

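The crop confirms that the plate at top (373,219) is rightmost. Its holes in c1 are at (651,131) and (650,212), and it is scene (285,185). The station pins in c1 are near (128,131) and (116,212), the hinge at (290,153) and the lens at (239,272).

```bash
cat > h.py <<'E'
import numpy as np
from rig import *
from scipy.optimize import least_squares
def cam(n): d=get_image(n); return d["mtx"],d["T"]
def proj(c,P):
    K,T=c; q=(np.asarray(P)-T[:3,3])@T[:3,:3]; q=q@K.T; return q[:,:2]/q[:,2:]
def place(p,L):
    c,s=np.cos(p[2]),np.sin(p[2]); L=np.asarray(L,float); return np.c_[p[0]+c*L[:,0]-s*L[:,1],p[1]+s*L[:,0]+c*L[:,1],L[:,2]]
def fit(obs,p0):  # obs: list of (cam, local pts, pixels)
    f=lambda p:np.concatenate([(proj(c,place(p,L))-np.asarray(px)).ravel() for c,L,px in obs])
    r=least_squares(f,p0,loss="soft_l1"); return r.x,f(r.x).reshape(-1,2)
E
python3 - <<'E'
from h import *
t,s=cam("top"),cam("scene")
a=lambda p:(np.array(p)+.5)/4.4-.5+[225,180]
b=lambda p:(np.array(p)+.5)/4.2-.5+[255,140]
X,Y=.046,.06
cL=[[X,Y,.008],[X,-Y,.008],[-X,-Y,.008],[-X,Y,.008],[.034,0,.008],[-.034,0,.008]]
ca=a([(577,117),(724,117),(724,228),(577,226),(651,131),(650,212)])
cs=[cL[i] for i in(0,1,2,3)]
cb=b([(146,258),(30,188),(112,126),(224,192)])
S=[[.07,.115,.03],[.07,-.115,.03],[-.07,-.115,.03],[-.07,.115,.03]]
sa=a([(53,83),(328,113),(305,283),(30,245)])
sb=b([(648,562),(378,368),(505,262),(770,440)])
for n,L,pa,pb,p0,L2 in(("carrier",cL,ca,cb,[.4,-.1,0],cs),("station",S,sa,sb,[.35,.1,0],S)):
    for o in([(t,L,pa)],[(s,L2,pb)],[(t,L,pa),(s,L2,pb)]):
        p,r=fit(o,p0); print(n,p.round(4),r.round(1).tolist())
st=p
W=place(st,[[0,.05,0],[.03,-.085,0]]);print("seat,pivot",W.round(4)); 
# lens angle at parked
K,T=t
def ray(c,px,z):
    K,T=c; d=T[:3,:3]@np.linalg.solve(K,[*px,1]); return T[:3,3]+d*(z-T[2,3])/d[2]
for c,px,z in((t,a((239,272)),.055),(s,b((567,276)),.055),(s,b((519,250)),.098),(s,b((440,325)),.06),(t,a((290,153)),.06),(s,b((482,360)),.056),(s,b((656,393)),.05),(s,b((592,448)),.05),(t,a((418,277)),.055)): print(ray(c,px,z).round(4))
E
```

```text
carrier [ 0.5136 -0.1906  0.0038] [[0.3, -0.3], [-0.3, 0.1], [-0.2, 0.0], [0.2, 0.1], [-0.1, -0.0], [0.1, 0.2]]
carrier [ 0.5192 -0.1867 -0.0117] [[-0.2, 0.2], [-0.1, 0.0], [-0.1, -0.1], [0.5, -0.2]]
carrier [ 0.5151 -0.1899 -0.0027] [[0.2, -0.8], [-0.4, -0.2], [-0.4, -0.3], [-0.0, -0.4], [-0.3, -0.4], [-0.1, -0.2], [0.1, -1.1], [0.0, -1.0], [-0.2, -1.1], [0.6, -1.4]]
station [ 0.499   0.1975 -0.1085] [[-0.1, -0.9], [0.3, 0.0], [0.4, 0.0], [-0.6, 0.7]]
station [ 0.5044  0.1991 -0.1074] [[-0.1, 1.0], [-1.4, -0.3], [0.0, -0.3], [1.7, -0.5]]
station [ 0.5014  0.1981 -0.1098] [[-0.3, -1.6], [0.1, -0.6], [0.2, -0.6], [-0.8, -0.0], [0.0, 0.1], [-1.0, -1.2], [0.4, -1.1], [1.9, -1.2]]
seat,pivot [[0.5069 0.2478 0.    ]
 [0.5219 0.1104 0.    ]]
[0.4244 0.1438 0.055 ]
[0.4298 0.1459 0.055 ]
[0.4668 0.1263 0.098 ]
[0.5252 0.1056 0.06  ]
[0.5202 0.1048 0.06  ]
[0.5304 0.1434 0.056 ]
[0.4791 0.2459 0.05  ]
[0.5438 0.2372 0.05  ]
[4.225e-01 4.000e-04 5.500e-02]
```

{"api": "send_rows", "payload": {
  "steps": [1,4.2,-2.2,0.5,0,1,4.2,-2.2,0.5,0,1,4.2,-2.2,0.5,0,1,4.2,-2.2,0.5,0,1,4.2,-2.2,1,0,1,4.2,-2.2,1.5,0,1,4.2,-2.2,1.5,0,1,4.2,-2.2,1.5,0,1,4.2,-2.2,1.5,6.5,1,4,0,1.5,6.5,1,0,0,0,6.6,1,0,0,0,0],
  "newtons": 40
}}

```text
clock: 1.4
position: [0.5222, -0.218, 0.1253]
ee_rot: [-0.0, 1.0, 0.002, -0.001]
contact_force: [-0.4, -0.5, -0.2]
width: 0.0854
gripper_force: 0.0
```

Run:
```python
from h import *
s=get_state(); q=s["ee_rot"]; print(s["position"],2*np.degrees(np.arctan2(q[2],q[1])),q)
```

```text
[ 0.52215061 -0.21797188  0.12527108] 0.1754164213799088 [-3.80973936e-04  9.99998385e-01  1.53079578e-03 -8.61579140e-04]
```

{"api": "send_rows", "payload": {
  "steps": [1,-0.8,-2.8,2,0,1,0,0,3,0,1,0,0,3,0,1,0,0,2,0,1,0,0,1.2,0,1,0,0,0,0,-1,0,0,0,0,-1,0,0,0,0,-1,0,0,0,0,-1,0,0,0,0,-1,0,0,0,0,-1,0,0,0,0],
  "newtons": 50
}}

```text
clock: 2.6
position: [0.5141, -0.1911, 0.015]
ee_rot: [0.0, 1.0, 0.0, 0.001]
contact_force: [0.2, 0.3, 3.7]
width: 0.0108
gripper_force: 51.9
```

{"api": "send_rows", "payload": {
  "steps": [-1,0,0,-2,0,-1,0,0,-4,0,-1,0,0,-4,0,-1,0,-2,-4,0,-1,0,-4,0,0,-1,0,-4.5,0,0,-1,0,-4.5,0,0,-1,0,-4.5,0,0,-1,0,-4.5,0,0,-1,0,-4.5,0,0,-1,0,-4.5,0,0,-1,0,-4.5,0,0]
}}

```text
clock: 3.8
position: [0.5124, 0.1857, 0.1535]
ee_rot: [0.0, 1.0, 0.0, -0.001]
contact_force: [1.0, -0.4, -2.8]
width: 0.0108
gripper_force: 50.8
```

{"api": "send_rows", "payload": {
  "steps": [-1,0,-4,0,0,-1,-0.7,-2,0,0,-1,0,0,0,6.2,-1,0,0,2,0,-1,0,0,2,0,-1,0,0,1.5,0,-1,0,0,0,0,-1,0,0,0,0]
}}

```text
clock: 4.6
position: [0.506, 0.2439, 0.0988]
ee_rot: [0.0, 0.999, -0.054, -0.001]
contact_force: [1.1, -0.0, -2.6]
width: 0.0108
gripper_force: 50.7
```

Run:
```python
from h import *
import cv2
s=get_state(); q=s["ee_rot"]; print(s["position"],2*np.degrees(np.arctan2(q[2],q[1])),s["width"],s["contact_force"],s["moment"])
A=cv2.resize(get_image("top")["color"][180:265,220:320,::-1],None,fx=6,fy=6,interpolation=cv2.INTER_CUBIC)
d=get_image("scene")["color"][:,:,::-1]
B=cv2.resize(d[175:285,330:450],None,fx=5,fy=5,interpolation=cv2.INTER_CUBIC)
cv2.imwrite("pics/a3.png",A);cv2.imwrite("pics/b3.png",B)
```

```text
[0.50596676 0.24389378 0.0988454 ] -6.154225741269588 0.010750189843395949 [ 1.10637393 -0.00793529 -2.62285457] [ 0.03467197 -0.04315853  0.00152275]
```

View pics/b3.png

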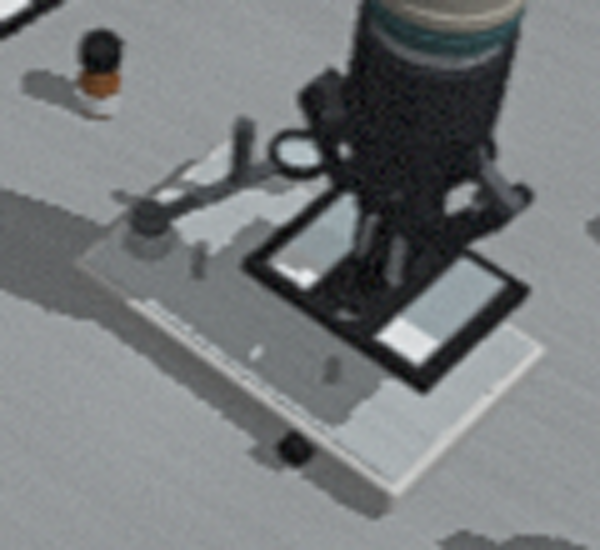

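The carrier is held over the station. Its front hole is at b3 (348,315) and the +x pin is at (333,357) to (332,384). I'll enlarge the pins in the first images and the hole in the current one to get a relative measurement.

Run:
```python
import cv2,numpy as np
from h import *
s0=cv2.imread("pics/scene0.png"); t0=cv2.imread("pics/top0.png"); s1=get_image("scene")["color"][:,:,::-1]
r=lambda im,x,y,w,h,f:cv2.convertScaleAbs(cv2.resize(im[y:y+h,x:x+w],None,fx=f,fy=f,interpolation=cv2.INTER_CUBIC),alpha=1.3)
# left-top: scene0 (385,220) 40x29 ; right-top: top0 (243,203) 40x29; left-bottom: scene1 (376,220) 80x30
a=np.hstack([r(s0,385,220,40,29,10),r(t0,240,203,40,29,10)])
cv2.imwrite("pics/z4.png",np.vstack([a,r(s1,375,224,80,31,10)]))
```

```text
(no output)
```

View pics/z4.png

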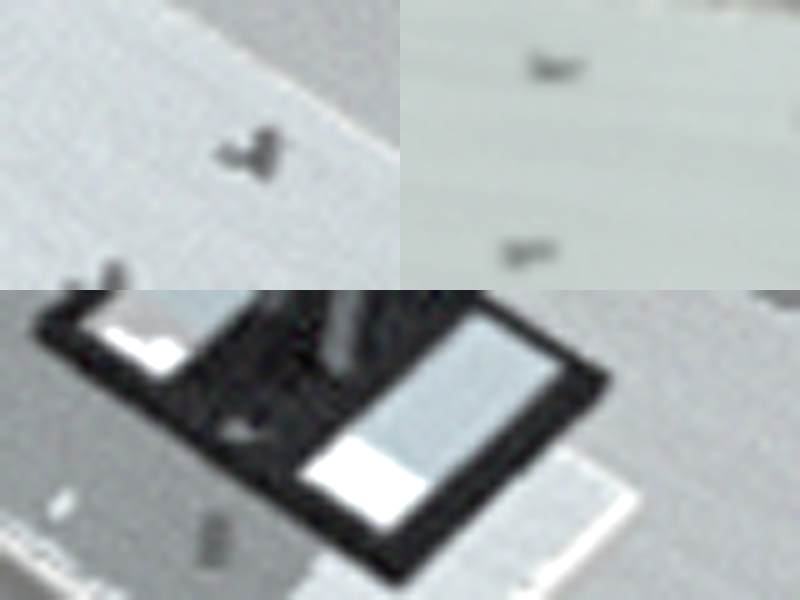

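In z4 the +x pin runs (216,510) to (215,568), the -x pin (268,128) to (266,178). The right slide's corners are (388,530), (302,472), (480,315) and (562,368).

```bash
cat >> h.py <<'E'
def zz(p,ox,oy,py=0,f=10): return (np.array(p,float)-[0,py]+.5)/f-.5+[ox,oy]
E
python3 - <<'E'
from h import *
s=cam("scene"); t=cam("top"); st=get_state(); print(st["position"])
zt=st["position"][2]-.015+.008
px=zz([(388,530),(302,472),(480,315),(562,368)],375,224,290)
L=[[.038,.048,zt],[.038,.022,zt],[-.038,.022,zt],[-.038,.048,zt]]
p,r=fit([(s,L,px)],[.506,.244,-.107]); print("carrier",p.round(4),r.round(2).tolist())
f=least_squares(lambda q:(proj(s,place([*q,-.1074],L))-px).ravel(),[.506,.244]).x; print("fixed yaw",f.round(4))
pp=np.vstack([zz([(215.5,539)],375,224,290),zz([(267,153)],385,220)])
P=[[.034,0,.04],[-.034,0,.04]]
q,r=fit([(s,P,pp)],[.506,.244,-.107]); print("seat scene",q.round(4),r.round(2).tolist())
q,r=fit([(t,P,zz([(143,68),(114,255)],240,203))],[.506,.244,-.107]); print("seat top",q.round(4),r.round(2).tolist())
E
```

```text
[0.50690851 0.24418437 0.10014228]
carrier [ 0.5083  0.2449 -0.1176] [[-0.21, 0.02], [0.17, 0.11], [0.05, -0.08], [-0.0, -0.06]]
fixed yaw [0.5087 0.2448]
seat scene [ 0.5086  0.2429 -0.1139] [[-0.1, 0.14], [0.1, -0.15]]
seat top [ 0.5045  0.2424 -0.1201] [[0.01, -0.04], [-0.01, 0.04]]
```

{"api": "send_rows", "payload": {
  "steps": [-1,0,0.2,1,0.3,-1,0,0,1,0,-1,0,0,0.8,0,-1,0,0,0,0,-1,0,0,0,0]
}}

```text
clock: 5.35
position: [0.5059, 0.242, 0.0707]
ee_rot: [0.0, 0.998, -0.056, -0.0]
contact_force: [-0.5, 0.1, -3.1]
width: 0.0111
gripper_force: 50.8
```

Run:
```python
import cv2,numpy as np
from h import *
P=np.mean([get_state()["position"] for _ in range(5)],0); print(P)
s1=get_image("scene")["color"][:,:,::-1]
cv2.imwrite("pics/z5.png",cv2.convertScaleAbs(cv2.resize(s1[200:260,372:452],None,fx=10,fy=10,interpolation=cv2.INTER_CUBIC),alpha=1.3))
```

```text
[0.50590753 0.24196927 0.07069126]
```

View pics/z5.png

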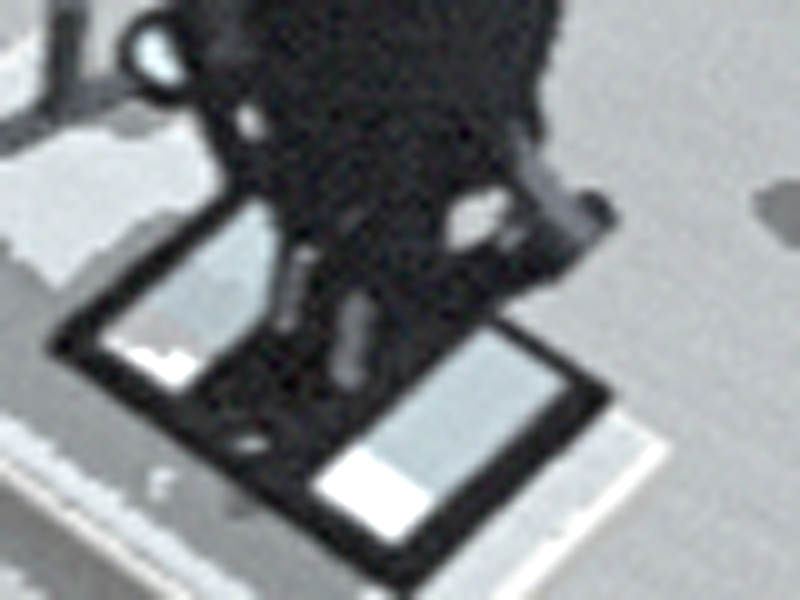

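z5 shows the slide corners at (398,545), (312,487), (487,328), (570,380), (178,390) and (98,338).

Run:
```python
from h import *
s=cam("scene"); zt=.0637
px=zz([(398,545),(312,487),(487,328),(570,380),(178,390),(98,338)],372,200)
L=[[.038,.048,zt],[.038,.022,zt],[-.038,.022,zt],[-.038,.048,zt],[.038,-.022,zt],[.038,-.048,zt]]
p,r=fit([(s,L,px)],[.506,.244,-.107]); print("carrier",p.round(4),r.round(2).tolist())
f=least_squares(lambda q:(proj(s,place([*q,-.114],L))-px).ravel(),[.506,.244]).x; print("fixed yaw",f.round(4))
print(2*np.arctan2(get_state()["ee_rot"][2],get_state()["ee_rot"][1]))
```

```text
carrier [ 0.5071  0.2422 -0.1157] [[-0.5, -0.28], [0.06, -0.13], [-0.09, -0.04], [-0.42, 0.04], [0.29, 0.31], [0.75, 0.2]]
fixed yaw [0.5071 0.2422]
-0.11273140764085758
```

{"api": "send_rows", "payload": {
  "steps": [-1,0.08,-0.04,0.4,0,-1,0,0,0.3,0,-1,0,0,0.3,0,-1,0,0,0.2,0,-1,0,0,0,0,-1,0,0,0,0],
  "newtons": 50
}}

```text
clock: 6.05
position: [0.5065, 0.2423, 0.059]
ee_rot: [0.0, 0.998, -0.056, -0.001]
contact_force: [-0.6, -0.4, -3.6]
width: 0.011
gripper_force: 50.9
```

{"api": "send_rows", "payload": {
  "steps": [-1,0,0,0.3,0,-1,0,0,0.3,0,-1,0,0,0.3,0,-1,0,0,0,0,-1,0,0,0,0]
}}

```text
clock: 6.55
position: [0.5062, 0.2423, 0.0496]
ee_rot: [0.0, 0.998, -0.056, -0.001]
contact_force: [-3.3, 1.3, -4.5]
width: 0.0109
gripper_force: 50.6
```

{"api": "send_rows", "payload": {
  "steps": [-1,-0.06,0,0.1,0,-1,0,0,0.15,0,-1,0,0,0.1,0,-1,0,0,0,0,-1,0,0,0,0]
}}

```text
clock: 7.05
position: [0.5062, 0.2424, 0.0467]
ee_rot: [0.0, 0.998, -0.056, -0.0]
contact_force: [-3.8, 0.8, -1.8]
width: 0.011
gripper_force: 51.0
```

{"api": "send_rows", "payload": {
  "steps": [-1,-0.05,0,0.1,0,-1,0,0,0.1,0,-1,0,0,0,0,-1,0,0,0,0]
}}

```text
clock: 7.45
position: [0.5062, 0.2424, 0.045]
ee_rot: [0.0, 0.998, -0.056, 0.0]
contact_force: [-2.6, 0.3, 0.8]
width: 0.0107
gripper_force: 51.2
```

{"api": "send_rows", "payload": {
  "steps": [-1,-0.05,0,0.1,0,-1,0,0,0.1,0,-1,0,0,0,0,-1,0,0,0,0]
}}

```text
clock: 7.85
position: [0.5062, 0.2425, 0.0449]
ee_rot: [-0.0, 0.998, -0.056, 0.001]
contact_force: [-5.9, -2.0, 13.4]
width: 0.0105
gripper_force: 53.0
```

Firm contact comes at the expected flush height. Releasing and rising.

{"api": "send_rows", "payload": {
  "steps": [-1,0,0,-0.1,0,-0.4,0,0,0,0,-0.2,0,0,0,0,0,0,0,0,0,0,0,0,0,0,0,0,0,-1,0,0,0,0,-3,0,0,0,0,-4,0,0,0,0,-4,0,0,0,0,-4,0,0,0,0,0,0]
}}

```text
clock: 8.95
position: [0.5091, 0.2439, 0.2108]
ee_rot: [-0.002, 0.998, -0.056, 0.006]
contact_force: [0.5, -0.3, 0.1]
width: 0.0426
gripper_force: 0.0
```

Run:
```python
import cv2,numpy as np
from h import *
s=get_state(); print(s["position"],s["contact_force"],s["width"])
s1=get_image("scene")["color"][:,:,::-1]
cv2.imwrite("pics/z6.png",cv2.convertScaleAbs(cv2.resize(s1[170:270,330:450],None,fx=6,fy=6,interpolation=cv2.INTER_CUBIC),alpha=1.3))
```

```text
[0.5090956  0.24385857 0.21077647] [ 0.5274508  -0.30727414  0.06792026] 0.042575044854403
```

View pics/z6.png

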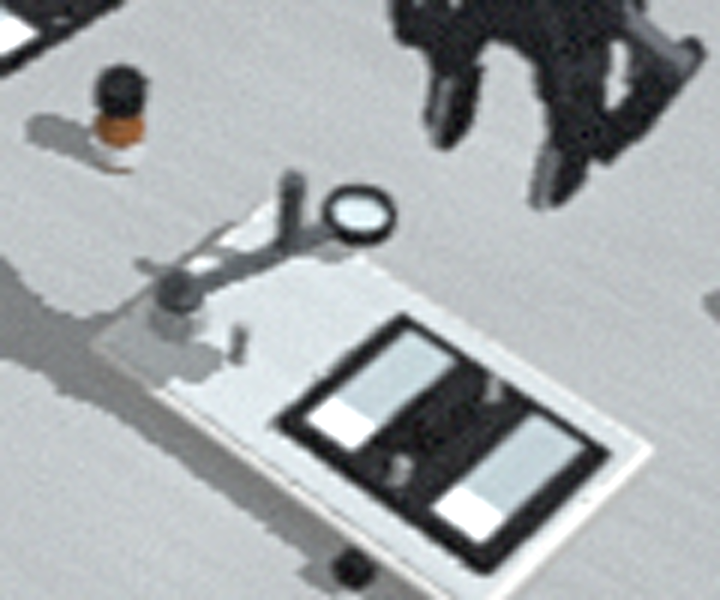

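The carrier is seated flat with the pins showing through at (402,470) and (495,388). The loupe post top is at (292,175). Next I turn the tool so the fingers close along the swing.

{"api": "send_rows", "payload": {
  "steps": [0,0,0,0,-8.2,0,0,0,0,-8.2,0,0,0,0,-8.2,0,0,0,0,-8.2,0,0,0,0,-8.2,0,0,0,0,-8.2,0,0,0,0,-8.2,0,0,0,0,-8.2,0,0,0,0,-8.2,0,0,0,0,-8.2,0,0,0,0,-8.2,0,0,0,0,-8.2]
}}

```text
clock: 10.2
position: [0.5044, 0.2422, 0.2023]
ee_rot: [-0.001, 0.693, 0.721, -0.001]
contact_force: [1.0, 0.5, -0.3]
width: 0.0429
gripper_force: 0.0
```

{"api": "send_rows", "payload": {
  "steps": [0,0,0,0,-8.2,0,0,0,0,-8.2,0,0,0,0,-8.2,0,0,0,0,-8.2,0,0,0,0,-8.2,0,0,0,0,-8.2,0,0,0,0,-8.2,0,0,0,0,-8.2,0,0,0,0,0]
}}

```text
clock: 11.1
position: [0.5045, 0.2422, 0.2024]
ee_rot: [-0.001, 0.195, 0.981, -0.001]
contact_force: [-0.6, -0.2, -0.0]
width: 0.0427
gripper_force: 0.0
```

Run:
```python
from h import *
s=cam("scene"); K,T=s
px=(np.array([292.,178])+.5)/6-.5+[330,170]; d=T[:3,:3]@np.linalg.solve(K,[*px,1]); P=T[:3,3]+d*(.096-T[2,3])/d[2]; print("post",P)
st=get_state(); p=st["position"]; q=st["ee_rot"]; a=2*np.arctan2(q[2],q[1]); print(p,np.degrees(a)%360,st["qpos"].round(2))
for n,w in(("seen",P[:2]),("model",np.array([.4659,.1275]))):
    v=w-p[:2]; print(n,"tool cm",100*v@[np.cos(a),np.sin(a)],100*v@[np.sin(a),-np.cos(a)])
```

```text
post [0.46527533 0.1256809  0.096     ]
[0.50467191 0.24226708 0.20263244] 157.37747743782427 [ 0.32  0.27  1.58 -0.    1.29 -0.85]
seen tool cm -0.8480463199985488 -12.277015256413339
model tool cm -0.8357336656958292 -12.085072760517301
```

{"api": "send_rows", "payload": {
  "steps": [0,-0.2,-3,0,0,0,-0.2,-3,0,0,0,-0.2,-3,0,0,0,-0.25,-3.15,0,0,0,0,0,3,0,0,0,0,3,0,0,0,0,3,0,0,0,0,2.5,0,0,0,0,1.5,0,0,0,0,0.8,0,0,0,0,0,0,0,0,0,0,0]
}}

```text
clock: 12.35
position: [0.4673, 0.1271, 0.0662]
ee_rot: [0.0, 0.195, 0.981, 0.0]
contact_force: [0.4, -0.2, 0.6]
width: 0.0428
gripper_force: 0.0
```

{"api": "send_rows", "payload": {
  "steps": [-1,0,0,0,0,-1,0,0,0,0,-1,0,0,0,0,-1,0,0,0,0,-1,0,0,0,0],
  "newtons": 30
}}

```text
clock: 12.85
position: [0.4673, 0.1269, 0.0666]
ee_rot: [0.001, 0.195, 0.981, 0.0]
contact_force: [-0.5, -0.8, 5.9]
width: 0.0109
gripper_force: 29.3
```

Run:
```python
from h import *
st=get_state(); print(st["position"],st["contact_force"],st["width"],st["gripper_force"])
# row shift (cm) along tool axes when turning by d deg about pivot at tool (x=-r)... check chord
r=6.; d=np.radians(5.73)
print(r*np.sin(d), r*(1-np.cos(d)))
```

```text
[0.46732036 0.12686606 0.06660871] [-0.48028344 -0.81430074  5.91528861] 0.010942568480798531 29.316536486148834
0.5990444759002821 0.02997942081492
```

{"api": "send_rows", "payload": {
  "steps": [-1,0,0,-0.25,0,-1,-0.03,0.6,0,5.7,-1,-0.03,0.6,0,5.7,-1,-0.03,0.6,0,5.7,-1,-0.03,0.6,0,5.7,-1,0,0,0,0],
  "newtons": 40
}}

```text
clock: 13.45
position: [0.4798, 0.1455, 0.0668]
ee_rot: [-0.0, 0.385, 0.923, -0.002]
contact_force: [2.3, -5.1, -10.4]
width: 0.0106
gripper_force: 41.1
```

{"api": "send_rows", "payload": {
  "steps": [-1,-0.13,0.6,0.1,5.7,-1,-0.1,0.6,0.05,5.7,-1,-0.03,0.6,0,5.7,-1,-0.03,0.6,0,5.7,-1,0,0,0,0]
}}

```text
clock: 13.95
position: [0.4993, 0.1582, 0.0666]
ee_rot: [-0.001, 0.559, 0.829, -0.002]
contact_force: [-5.2, -2.8, 3.5]
width: 0.0105
gripper_force: 42.5
```

{"api": "send_rows", "payload": {
  "steps": [-1,-0.03,0.6,0,5.7,-1,-0.02,0.4,0,4,-1,0,0,0,0,-1,0,0,0,0]
}}

```text
clock: 14.35
position: [0.5082, 0.1608, 0.0667]
ee_rot: [-0.001, 0.627, 0.779, -0.002]
contact_force: [-5.7, -2.5, 4.4]
width: 0.0108
gripper_force: 42.5
```

{"api": "send_rows", "payload": {
  "steps": [-1,-0.01,0.2,0,1.5,-1,0,0.1,0,0.5,-1,0,0,0,0,-1,0,0,0,0]
}}

```text
clock: 14.75
position: [0.5095, 0.161, 0.0666]
ee_rot: [-0.002, 0.64, 0.768, -0.003]
contact_force: [-7.6, -3.4, 6.4]
width: 0.0106
gripper_force: 42.9
```

{"api": "send_rows", "payload": {
  "steps": [-1,0,0.2,0,0,-1,0,0,0,0,-1,0,0,0,0]
}}

```text
clock: 15.05
position: [0.5096, 0.161, 0.0666]
ee_rot: [-0.004, 0.64, 0.768, -0.005]
contact_force: [-11.2, -3.6, 10.3]
width: 0.0105
gripper_force: 43.5
```

It no longer moves and the force is rising, so the arm is at its stop. One picture to verify.

Run:
```python
import cv2,numpy as np
from h import *
s1=get_image("scene")["color"][:,:,::-1]; t1=get_image("top")["color"][:,:,::-1]
r=lambda i:cv2.resize(i,(400,400),interpolation=cv2.INTER_CUBIC)
cv2.imwrite("pics/z7.png",np.hstack([r(s1[165:275,335:445]),r(t1[170:270,220:320])]))
```

```text
(no output)
```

View pics/z7.png

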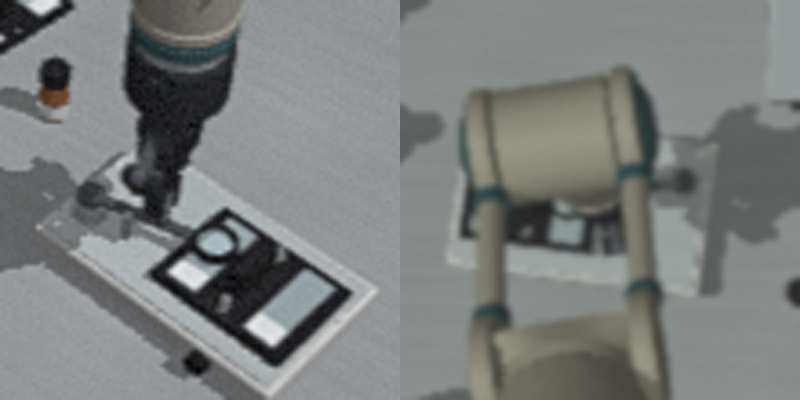

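The lens is over the seated carrier at (217,240) in the left panel. The arm lies against the stop post at (127,225), and the gripper still holds it.

```bash
python3 -c "
from rig import *
s=get_state();print(s['position'],s['contact_force'],s['clock']);print(sign_off())"
```

```text
[0.50961622 0.16107001 0.06660321] [-10.94861074  -3.48322161  10.1781937 ] 15.15
the job is handed in; nothing more can be done
None
```

The carrier is seated on the two pins and released, and the loupe arm is held against its stop at about 11 N; I handed the job in at 15.2 s, and no verdict came back.

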